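Open the bench shear and set a brass strip to the stops

ROBOT

A 6-joint arm with a two-finger parallel gripper is mounted at the origin on the work surface. World frame = base frame: x ahead of the robot, y to its left, z up, the work surface at z = 0. Lengths are in m, angles in degrees, forces in N, time in s.
With the tool pointing down it reaches from about 0.3 to 0.775 m from the base axis. Payload 14.6 kg.
Tool frame: the origin (TCP) lies at the very end of the fingers, on their centre line; the grasp point (between the pads) lies 19 mm behind it (grip_depth is the distance from the TCP to the grasp point, in m); z points along the fingers, y is the line along which they close (so a half turn about z gives the same grasp; the last joint's range is limited). The gripper opens to 94 mm and grips with 3 to 60 N. Pads are 16 mm wide; open, the fingers measure 119 mm over their backs; the gripper's body (75 mm by 177 mm) begins 78 mm behind the grasp point.
Start: joints at [-75.149, 17.183, 87.147, -0, 75.671, -3.816], TCP at [0.176, -0.521, 0.205] pointing down, gripper open.
Joint ranges: [-173.82, 173.82], [-45.26, 126.66], [13.44, 144.39], [-59.66, 239.66], [0, 175.72], [-146.38, 146.38]. Speed limits (degrees/s): [127.2, 127.2, 147.25, 180, 180, 180].

INTERFACE

Orientations are given as a 3x3 rotation matrix whose columns are the frame's x, y, z axes.
In Python, from bench import sense, snapshot, get_calibration, sign_off, search_frame, masks_of, grip_depth gives the robot as it stands.
- The arm moves only by the tool apply_moves, never from a script. Its arguments are lists of equal length, an entry for each row: "travel": the shift along the tool's x, y, z normalised to -1 to 1, where 1 is 300 mm, a list of three; "delta_rot": the turn, a rotation vector about the tool's x, y, z normalised to -1 to 1, where 1 is pi/4 rad, a list of three; "hand": the opening in per cent of the stroke, from 0 (shut) to 100 (fully open). A call has 1 to 5 rows; each row is the pose to reach, as a shift and turn from the pose commanded when the call began, along the tool's axes at that moment; what a row does not reach only later rows make up. A row lasts 1/8 s, in which the tool goes at most 62.5 mm and 10.7 degrees, less where a joint would pass 70% of its speed; a pose out of reach is approached as far as the arm can. A call with a number of a shift or a turn outside -1 to 1 is refused whole. A call with a gripper value outside its range is refused whole. The fingers move at their own pace and stop on an object; "squeeze" is the grip in N (left out, the last holds). Time passes only in rows, so rows that repeat a pose let the fingers close. It gives the time, the measured TCP pose, the force, the opening and the grip force at its end, in the units of the state.
- sense(): the state, without advancing time (a new reading comes with each control period).
- snapshot(name): name is "scene" or "top" or "wrist"; returns the picture (400x640x3 uint8, red, green, blue); there is no depth.
- get_calibration(name): a dict with "fx", "fy", "cx", "cy" (pixels), "dist_coeffs" ([k1, k2, p1, p2, k3] as OpenCV has them; the pictures are not rectified), "rvec" (rotation vector, rad) and "tvec" (3), from world to camera coordinates, as OpenCV has them. Camera axes: x right, y down, z forward; pixel columns grow to the right and rows downward; lengths in m; the calibration is good to about 2 mm. A picture is of the moment at which its call begins: read the wrist's pose just before it. get_calibration takes no time and is no camera call; for the wrist camera it gives the pose at the moment of the call.
- sign_off(): hands the job in; it is judged then, once.
Trained networks look in the newest picture that a camera, given by its name, has taken for a name from the list of things; names that differ only in an ending like _2 or _b are one class to them, and where a whole thing is asked for, a point or a joint stands for the part that bears it (a point fixed in the world has none). Each returns a list of dicts, best first, with "p" (0 to 1); they miss things now and then, are a little off and sometimes report something else, mostly with a low value. They report only what shows in the picture. A call takes as long as a camera call.
- search_frame(target, camera): "rect" ([left, top, right, bottom] in pixels, round what is visible of it).
- masks_of(target, camera): "mask" (400x640 bool, what is visible of it) and "rect" ([left, top, right, bottom] in pixels, round what is visible of it).
The state is a dict: "t": time; "qpos": joint angles; "joint_velocities": joint speeds; "tau": joint torques, N m; "tool_pos": TCP position; "ee_rot": TCP orientation; "wrist_force": force on the tool from outside, world axes, zero at the start; "wrist_torque": the same for the moment, N m; "gripper_width": finger opening in m; "grasp_force": force on a finger pad.
Only numpy, scipy, OpenCV 4.12 (cv2) and the standard library are available. Lean on these libraries where they do the work, as an engineer would, in place of code of your own. Each camera call takes 0.05 s, during which the arm holds its last target. There are 200 camera calls.

TASK

Get the bench lever shear ready for the next cut: lift its red-handled lever past the balance point and let it down gently, without slamming or forcing it, onto its open rest so that it stays up by itself. Then slide the brass strip across the shear's table, gently, until its long edge lies flush along the fence and its end has passed under the raised blade and touches the brass length stop; leave the other things on the bench alone.

Things in the scene. Friction and masses are not known exactly. Their poses are not given: they have to be found in the camera images.
- shear: Bench lever shear, green casting bolted down. Origin at bench height; its x axis points from the red handle to the pivot end, y to the left, away from the blade. Steel table, top 50 mm above the bench, x -100 to +66 mm, y -80 to +160 mm. Lever and blade swing in the upright plane y = -90 mm (16 mm thick, blade edge at the table's right edge). Green pivot cheeks 104 mm tall at x 70 to 130 mm.
- lever (a joint): Lever angle, rad: 0 = shut (level, blade blocks the table's right edge), grows as the handle is lifted. Below the balance point (0.4 to 0.7 rad, differs with the counterweight) it falls shut, from about 2 N at the handle; above it, it falls open, with 1 to 4 N at the handle. Comes to rest open on the rest's screw somewhere from 0.88 to 1.36 rad: not measured, to be felt for.
- lever_pivot (a point): Lever's hinge axis (along the shear's y), 75 mm above the bench, at x = 100 mm, y = -90 mm of the shear. A tail rod with the 0.8 kg counterweight clamped on it leaves it 110 degrees above the arm.
- lever_grip (a point): Middle of the lever's red round grip, 26 mm in diameter, 61 mm long along the arm; 250 mm from the pivot along the arm and 20 mm above the arm's centre line (95 mm above the bench when shut). Moves with the lever. Can be pinched from above, fingers closing along the shear's y; it then turns between the fingers as the lever swings.
- rest: Open rest: dark post 24 mm in diameter behind the pivot, at x = 160 mm, y = -90 mm of the shear; origin at bench height. Its rubber-tipped screw, set 60 to 86 mm high, takes the open lever's tail rod 60 mm from the pivot; felt at the handle it gives only about 0.5 mm per newton.
- strip_center (a point): Centre of the loose brass strip, 160 mm long (its y axis), 36 mm wide (x) and 6 mm thick, 0.29 kg, lying flat on the shear's table, askew and clear of fence and blade at the start.
- strip_tip (a point): Middle of the strip's leading end face (80 mm from its centre along its -y), the end that goes under the blade to the length stop.
- fence_face (a point): Middle of the dark steel fence's working face, which looks to -x of the shear. The fence stands on the table, 14 mm tall, 190 mm long along the shear's y, face at x = 50 mm of the shear; this point is 7 mm above the table.
- stop: Brass length stop clamped on the gauge rod, beyond the blade: 40 mm (x) by 12 mm (y) by 52 mm tall, top 70 mm above the bench, set 28 to 55 mm past y = -83 mm of the shear. Origin at bench height under its middle. It is held by a thumb screw only.
- stop_face (a point): Middle of the stop's working face, which looks to +y of the shear, 3 mm above the table's level; the strip's end must touch this face.
- jar: Bystander: amber jar with a black cap, 54 mm in diameter, 60 mm tall; origin under its centre.
- block: Bystander: steel bench block 50 x 50 x 25 mm; origin under its centre.
- hammer: Bystander: small hammer 220 mm long, lying; origin under its middle.

How it is judged (in metres and radians):
On the way, in this order (a step that is already met when the one before it is completed fails the run):
1. the lever rests open by itself, let go (value of joint lever above 0.82 rad and velocity of joint lever between -0.05 and 0.05 rad/s and contact force between the fingers and shear below 0.1 N), for 0.3 s.
2. the strip is flush along the fence and its end is at the length stop (y of strip_tip in the frame of stop_face below 0.002 m and x of strip_center in the frame of fence_face above -0.02 m and angle between the y axis of strip_center and the y axis of shear, either way round below 0.025 rad), for 0.2 s.
At the end, for the whole second after the job is handed in: The lever rests open by itself on its rest (angle above 0.82 rad, not moving), and the strip lies still and flat on the table, its long edge within 2 mm of the fence and parallel to it within 0.025 rad, its leading end within 2 mm of the length stop's face (all of step 2 and value of joint lever above 0.82 rad and velocity of joint lever between -0.05 and 0.05 rad/s and y of strip_tip in the frame of stop_face above -0.002 m and z of strip_center in the frame of shear below 0.0545 m and linear speed of strip below 0.01 m/s); the robot touches nothing.
It fails at once if the lever is flung, or dropped onto its rest or shut (faster than 1.6 rad/s) (velocity of joint lever above 1.6 rad/s or velocity of joint lever below -1.6 rad/s).
It fails at once if the lever is forced against its open rest (tail rod on the screw over 60 N, about 12 N at the handle) (contact force between shear and rest above 60 N).
It fails at once if the strip is rammed against the length stop (over 25 N) (contact force between strip and stop above 25 N).
It fails at once if the strip is rammed against the fence, the blade or the table (over 30 N) (contact force between strip and shear above 30 N).
It fails at once if a bystander is moved by more than 15 mm (distance of any of jar, block, hammer from where it was at the start of the episode above 0.015 m).
It also fails if it takes over 72 s, if anything falls off the work surface, if the arm or the gripper's body presses on something with over 40 N, if the wrist force passes 120 N, or if a joint passes its speed limit or range.

## Working session

There is one attempt and no reset: what is moved stays moved. The work goes in short steps, Python scripts to look and compute and a tool call to move; the robot and the scene stay as the last step left them, time stands still between calls to the robot, and variables do not carry over. Pictures are saved under pics/ and viewed, at most 10 in all, crops included, and the job is handed in when it is done.

Besides the shell and the picture viewer there is one more tool, called after ">>>" as name(argument=value, ...) on one line, values as JSON. apply_moves: Moves the arm, as the interface text tells. Scaled input: -1 to 1 covers 300 mm each way for a shift and pi/4 rad each way for a turn. Its arguments: {"type":"object","properties":{"travel":{"type":"array"},"delta_rot":{"type":"array"},"hand":{"type":"array"},"squeeze":{"type":"number"}},"required":["travel","delta_rot","hand"]}

```bash
mkdir -p pics; ls
python3 - <<'E'
from bench import *
import cv2,numpy as np
s=sense();print(s['t'],s['tool_pos'],s['ee_rot'],grip_depth, s['gripper_width'])
for c in ['scene','top']:
    im=snapshot(c);cv2.imwrite(f'pics/{c}0.png',im[:,:,::-1])
    k=get_calibration(c);print(c,{a:np.round(b,4).tolist() for a,b in k.items()})
    for n in ['shear','lever','lever_grip','rest','strip_center','stop','jar','block','hammer']:
        r=search_frame(n,c);print(n,[(np.round(q['rect']).tolist(),round(q['p'],2)) for q in r[:2]])
E
```

```text
pics
0.0 [ 0.17596644 -0.52079603  0.20487951] [[ 9.47387032e-01  3.20090165e-01 -3.14111712e-04]
 [ 3.20090311e-01 -9.47386331e-01  1.15405935e-03]
 [ 7.18179044e-05 -1.19388498e-03 -9.99999285e-01]] 0.0188 0.09394449614635657
scene {'fx': 418.8273, 'fy': 418.8273, 'cx': 319.5937, 'cy': 202.3489, 'dist_coeffs': [-0.0897, 0.0, 0.0, 0.0, 0.0], 'rvec': [1.9012, 1.1882, -0.6044], 'tvec': [-0.3155, -0.2189, 1.3441]}
shear [([218.0, 185.0, 422.0, 330.0], 0.95), ([251.0, 250.0, 274.0, 288.0], 0.64)]
lever [([218.0, 185.0, 328.0, 274.0], 0.67)]
lever_grip [([217.0, 183.0, 328.0, 271.0], 0.98)]
rest [([313.0, 283.0, 327.0, 313.0], 0.64), ([250.0, 245.0, 274.0, 287.0], 0.64)]
strip_center [([287.0, 191.0, 354.0, 223.0], 0.85)]
stop [([250.0, 251.0, 272.0, 288.0], 0.66), ([215.0, 181.0, 424.0, 330.0], 0.57)]
jar [([173.0, 292.0, 210.0, 340.0], 0.65)]
block [([298.0, 180.0, 322.0, 198.0], 0.61), ([216.0, 182.0, 329.0, 272.0], 0.17)]
hammer [([372.0, 171.0, 420.0, 228.0], 0.76), ([217.0, 180.0, 420.0, 333.0], 0.4)]
top {'fx': 474.6502, 'fy': 474.6502, 'cx': 317.5575, 'cy': 205.1488, 'dist_coeffs': [-0.1192, 0.0, 0.0, 0.0, 0.0], 'rvec': [2.1973, -2.1408, 0.0977], 'tvec': [0.035, 0.5991, 1.1707]}
shear [([262.0, 116.0, 418.0, 265.0], 0.92)]
lever [([353.0, 109.0, 392.0, 265.0], 0.81)]
lever_grip [([350.0, 112.0, 392.0, 266.0], 0.95)]
rest [([265.0, 114.0, 413.0, 264.0], 0.66)]
strip_center [([278.0, 204.0, 341.0, 234.0], 0.83), ([283.0, 256.0, 306.0, 283.0], 0.49)]
stop [([380.0, 167.0, 388.0, 188.0], 0.68)]
jar [([427.0, 143.0, 450.0, 172.0], 0.88)]
block [([281.0, 255.0, 308.0, 281.0], 0.88), ([280.0, 202.0, 341.0, 234.0], 0.43)]
hammer [([194.0, 178.0, 237.0, 264.0], 0.65), ([428.0, 145.0, 451.0, 171.0], 0.17)]
```

Run:
```python
import cv2
a=cv2.imread('pics/top0.png')[90:300,180:470];cv2.imwrite('pics/topc.png',cv2.resize(a,(783,567),interpolation=cv2.INTER_CUBIC))
a=cv2.imread('pics/scene0.png')[150:350,160:430];cv2.imwrite('pics/scenec.png',cv2.resize(a,(783,580),interpolation=cv2.INTER_CUBIC))
```

```text
(no output)
```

View pics/topc.png

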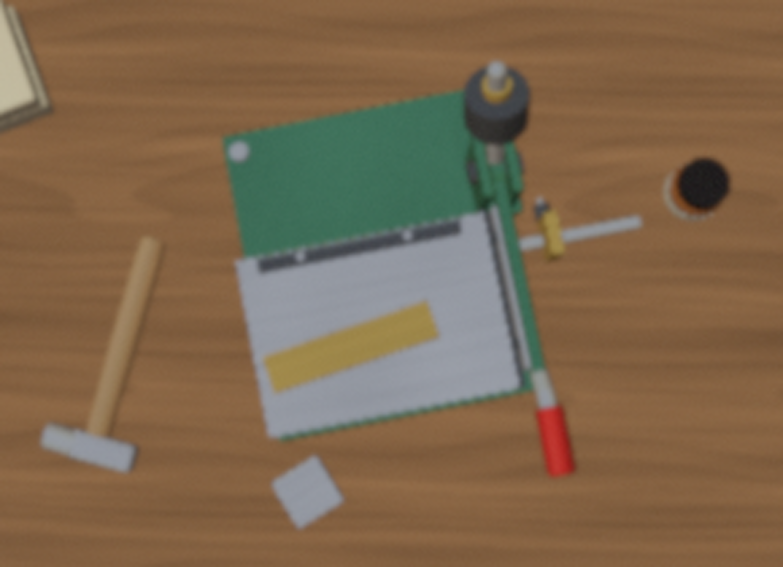

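View pics/scenec.png

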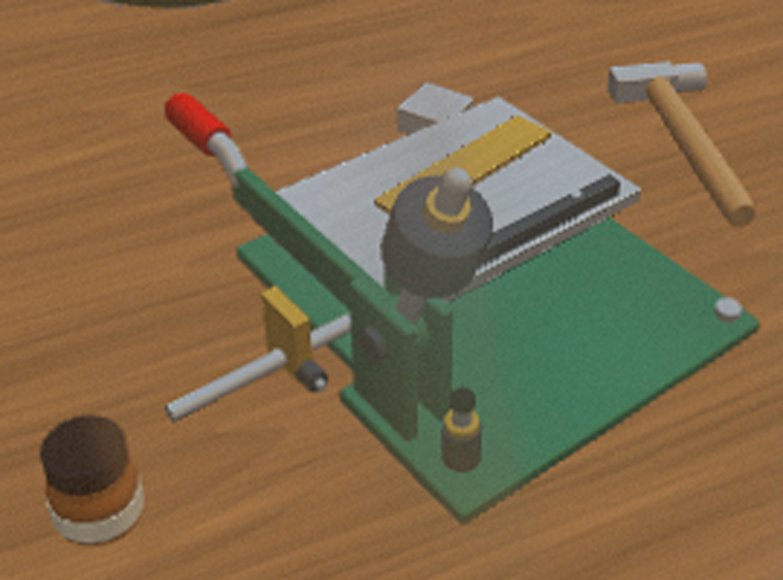

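The top crop shows the table's corners at (237,260), (268,437) and (520,388), the red grip at about (555,440), the strip at (352,346), the fence along (260,268)–(460,232) and the stop at (552,233). The scene crop agrees: the lever is shut, the rest post is at (462,430) and the stop is at (287,325).

```bash
cat > h.py <<'E'
import numpy as np,cv2
from bench import *
from scipy.optimize import least_squares
def proj(P,k):
    K=np.array([[k['fx'],0,k['cx']],[0,k['fy'],k['cy']],[0,0,1]])
    return cv2.projectPoints(np.float64(P).reshape(-1,3),np.float64(k['rvec']),np.float64(k['tvec']),K,np.float64(k['dist_coeffs']))[0][:,0]
def back(uv,z,k):
    K=np.array([[k['fx'],0,k['cx']],[0,k['fy'],k['cy']],[0,0,1]])
    n=cv2.undistortPoints(np.float64(uv).reshape(-1,1,2),K,np.float64(k['dist_coeffs']))[:,0]
    R=cv2.Rodrigues(np.float64(k['rvec']))[0];c=-R.T@np.float64(k['tvec'])
    d=np.c_[n,np.ones(len(n))]@R
    return c+d*((z-c[2])/d[:,2])[:,None]
def S2W(p,P):
    P=np.atleast_2d(P);c,s=np.cos(p[2]),np.sin(p[2])
    return np.c_[p[0]+c*P[:,0]-s*P[:,1],p[1]+s*P[:,0]+c*P[:,1],P[:,2]]
def W2S(p,P):
    P=np.atleast_2d(P);c,s=np.cos(p[2]),np.sin(p[2]);d=P[:,:2]-p[:2]
    return np.c_[c*d[:,0]+s*d[:,1],-s*d[:,0]+c*d[:,1],P[:,2]]
def red(im):
    m=(im[...,0]>120)&(im[...,1]<70)&(im[...,2]<70);v,u=np.nonzero(m);return np.array([u.mean(),v.mean()]),m.sum()
E
python3 - <<'E'
from h import *
T=cv2.imread('pics/top0.png')[:,:,::-1];S=cv2.imread('pics/scene0.png')[:,:,::-1]
kt,ks=get_calibration('top'),get_calibration('scene')
rt,n1=red(T);rs,n2=red(S);print(rt,n1,rs,n2)
ct=lambda u,v:(u/2.7+180-.3,v/2.7+90-.3)
cs=lambda u,v:(u/2.9+160-.3,v/2.9+150-.3)
A=[((66,160,50),ct(237,261)),((-100,160,50),ct(269,438)),((-100,-80,50),ct(521,388)),((-150,-90,95),rt)]
B=[((66,160,50),cs(640,190)),((-100,160,50),cs(497,97)),((-150,-90,95),rs)]
PA=np.array([a[0] for a in A])/1e3;PB=np.array([a[0] for a in B])/1e3
UA=np.array([a[1] for a in A]);UB=np.array([a[1] for a in B])
f=lambda p:np.r_[(proj(S2W(p,PA),kt)-UA).ravel(),(proj(S2W(p,PB),ks)-UB).ravel()]
w=back(UA,0.05,kt);print(w.round(4))
r=least_squares(f,[.5,-.1,-.0],loss='soft_l1');
print(r.x,np.degrees(r.x[2]),f(r.x).reshape(-1,2).round(2))
p=r.x;np.save('p.npy',p)
# strip
hsv=cv2.cvtColor(np.ascontiguousarray(T),cv2.COLOR_RGB2HSV)
m=((hsv[...,0]>17)&(hsv[...,0]<32)&(hsv[...,1]>110)).astype(np.uint8)
z=np.zeros_like(m);z[195:240,270:350]=m[195:240,270:350]
c=max(cv2.findContours(z,0,2)[0],key=cv2.contourArea);w=back(c[:,0].astype(float),.056,kt);
rr=cv2.minAreaRect(W2S(p,w)[:,:2].astype(np.float32)*1000);print('strip in shear',rr)
st=W2S(p,back([ct(540,210),ct(551,210),ct(563,256),ct(552,256)],.07,kt));print('stop',st.round(4))
print('fence',W2S(p,back([ct(260,271),ct(461,235)],.064,kt)).round(4))
for n in ['jar','block','hammer']:
  r=search_frame(n,'top')
for nm,P in dict(grip=(-.15,-.09,.095),pivot=(.1,-.09,.075),rest=(.16,-.09,.06),fence=(.05,0,.05)).items(): print(nm,S2W(p,P).round(4), proj(S2W(p,P),kt).round(1))
E
```

```text
[385.37692308 253.23461538] 260 [226.61627907 190.31395349] 172
[[ 0.6399  0.1767  0.05  ]
 [ 0.4778  0.1416  0.05  ]
 [ 0.5293 -0.0876  0.05  ]
 [ 0.4812 -0.1199  0.05  ]]
[0.60972882 0.00750866 0.20749281] 11.888462041196737 [[-0.37 -0.6 ]
 [-0.75 -0.49]
 [ 1.52  0.44]
 [-0.93 -0.11]
 [-1.22 -0.48]
 [-0.37 -0.65]
 [ 0.18  1.65]]
strip in shear ((-33.071842193603516, 70.06681060791016), (29.886341094970703, 153.5775909423828), 8.550426483154297)
stop [[ 0.0576 -0.1224  0.07  ]
 [ 0.0558 -0.1323  0.07  ]
 [ 0.0122 -0.1348  0.07  ]
 [ 0.014  -0.1249  0.07  ]]
fence [[ 0.0493  0.139   0.064 ]
 [ 0.0487 -0.0475  0.064 ]]
grip [[ 0.4815 -0.1115  0.095 ]] [[384.4 253.1]]
pivot [[ 0.7261 -0.06    0.075 ]] [[363.7 152.7]]
rest [[ 0.7848 -0.0476  0.06  ]] [[358.6 130.8]]
fence [[0.6587 0.0178 0.05  ]] [[331.3 180.5]]
```

```bash
cat >> h.py <<'E'
from scipy.spatial.transform import Rotation as Ro
def go(ps,yaw=None):
    """world targets -> travel, delta_rot (tool yaw in rad, tool down)"""
    s=sense();R=np.array(s['ee_rot']);t=np.array(s['tool_pos'])
    print('t',s['t'],'pos',t.round(4),'F',np.round(s['wrist_force'],2),'w',round(s['gripper_width'],4))
    print('travel',((np.atleast_2d(ps)-t)@R/.3).round(4).tolist())
    if yaw is not None:
        c,q=np.cos(yaw),np.sin(yaw);D=np.array([[c,q,0],[q,-c,0],[0,0,-1]])
        print('rot',(Ro.from_matrix(R.T@D).as_rotvec()/(np.pi/4)).round(4).tolist())
def grip(a): return np.array([.1-.25*np.cos(a)+.02*np.sin(a),-.09,.075+.25*np.sin(a)+.02*np.cos(a)])
E
python3 - <<'E'
from h import *
p=np.load('p.npy');ks=get_calibration('scene');kt=get_calibration('top')
print('red top',back([(385.38,253.23)],.095,kt),'red scene',back([(226.6,190.3)],.095,ks))
for h in (0,.03,.06,.07,.08,.086): q=proj(S2W(p,(.16,-.09,h)),ks)[0];print(h,((q+.3-[160,150])*2.9).round(1))
go([[.482,-.113,.2],[.482,-.113,.076]],p[2])
E
```

```text
red top [[ 0.48129321 -0.11368815  0.095     ]] red scene [[ 0.47492554 -0.11000694  0.095     ]]
0 [450.  468.4]
0.03 [450.5 435.5]
0.06 [450.9 401. ]
0.07 [451.1 389. ]
0.08 [451.2 376.9]
0.086 [451.3 369.5]
t 1.15 pos [ 0.176  -0.5211  0.2055] F [ 0.77  0.45 -0.12] w 0.0942
travel [[1.4016, -0.9622, 0.0182], [1.4016, -0.9622, 0.4315]]
rot [0.0, 0.0, 0.1506]
```

Run:
```python
from h import *
kt,ks=get_calibration('top'),get_calibration('scene')
ct=lambda u,v:(u/2.7+180-.3,v/2.7+90-.3)
cs=lambda u,v:(u/2.9+160-.3,v/2.9+150-.3)
A=[((66,160,50),ct(237,261)),((-100,160,50),ct(269,438)),((-150,-90,95),(385.38,253.23)),((50,141,64),ct(260,271)),((50,-49,64),ct(461,235))]
B=[((66,160,50),cs(640,190)),((-100,160,50),cs(497,97)),((-150,-90,95),(226.6,190.3)),((160,-90,0),cs(462,462)),((160,-90,66),cs(462,393))]
PA=np.array([a[0] for a in A])/1e3;PB=np.array([a[0] for a in B])/1e3
UA=np.array([a[1] for a in A]);UB=np.array([a[1] for a in B])
f=lambda p:np.r_[(proj(S2W(p,PA),kt)-UA).ravel(),(proj(S2W(p,PB),ks)-UB).ravel()]
r=least_squares(f,[.6,0,.2],loss='soft_l1')
print(r.x,f(r.x).reshape(-1,2).round(2).tolist())
fT=lambda p:(proj(S2W(p,PA),kt)-UA).ravel()
r2=least_squares(fT,[.6,0,.2]);print(r2.x,fT(r2.x).reshape(-1,2).round(2).tolist())
print(S2W(r.x,(-.15,-.09,.095)),S2W(r2.x,(-.15,-.09,.095)))
np.save('p.npy',r2.x)
```

```text
[0.61041765 0.00904135 0.22205406] [[-1.18, 0.09], [-0.61, 0.03], [-0.78, -1.13], [-1.59, 0.43], [-0.48, -1.13], [-0.91, -1.15], [-0.75, -0.87], [0.37, 2.26], [-1.73, 2.03], [-1.27, 0.1]]
[0.60905598 0.00642574 0.21191614] [[-0.01, -0.03], [-0.09, 0.05], [-0.24, -0.03], [-0.46, 0.4], [0.81, -0.41]]
[[ 0.48392162 -0.11178395  0.095     ]] [[ 0.48134155 -0.11311097  0.095     ]]
```

>>> apply_moves(travel=[[0.2,-0.14,0],[0.4,-0.275,0],[0.6,-0.41,0],[0.8,-0.55,0],[0.98,-0.67,0]], delta_rot=[[0,0,0.03],[0,0,0.06],[0,0,0.09],[0,0,0.12],[0,0,0.15]], hand=[100,100,100,100,100])

```text
t: 1.78
tool_pos: [0.3647, -0.2696, 0.2057]
ee_rot: [[0.979, 0.205, 0.001], [0.205, -0.979, -0.0], [0.0, 0.001, -1.0]]
wrist_force: [1.2, -0.7, 0.5]
gripper_width: 0.0941
grasp_force: 0.0
```

Run:
```python
from h import *
p=np.load('p.npy');go([[.4815,-.113,.16],[.4815,-.113,.076]],p[2])
```

```text
t 1.775 pos [ 0.3647 -0.2696  0.2057] F [ 1.25 -0.72  0.47] w 0.0941
travel [[0.4882, -0.4309, 0.1524], [0.4881, -0.431, 0.4324]]
rot [0.0007, -0.0006, -0.0064]
```

>>> apply_moves(travel=[[0.15,-0.13,0.05],[0.3,-0.27,0.1],[0.488,-0.431,0.15],[0.488,-0.431,0.15]], delta_rot=[[0,0,0],[0,0,-0.006],[0,0,-0.006],[0,0,-0.006]], hand=[100,100,100,100])

```text
t: 2.28
tool_pos: [0.4813, -0.1119, 0.1596]
ee_rot: [[0.977, 0.214, -0.001], [0.214, -0.977, 0.001], [-0.001, -0.001, -1.0]]
wrist_force: [-0.4, -0.5, 0.7]
gripper_width: 0.0938
grasp_force: 0.0
```

Run:
```python
from h import *
p=np.load('p.npy');go([[.4815,-.113,.076]],p[2])
im=snapshot('wrist');k=get_calibration('wrist');cv2.imwrite('pics/w1.png',im[:,:,::-1])
c,n=red(im);print(c,n,back([c],.095,k))
```

```text
t 2.275 pos [ 0.4813 -0.1119  0.1596] F [-0.42 -0.49  0.71] w 0.0938
travel [[0.0, 0.0038, 0.2788]]
rot [-0.001, 0.0011, 0.0054]
[324.2634776  211.95406226] 2634 [[ 0.4827882  -0.11089256  0.095     ]]
```

View pics/w1.png

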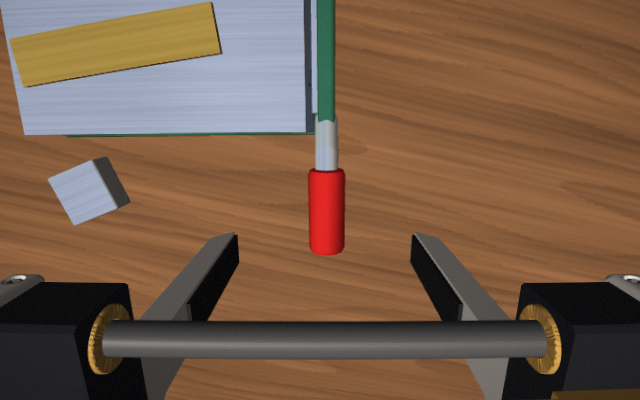

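The wrist view shows the grip at (326,212), centred between the fingers and parallel to the tool's x axis. I'll descend and pinch it.

>>> apply_moves(travel=[[0.001,0,0.14],[0.001,0,0.279],[0.001,0,0.279],[0.001,0,0.279],[0.001,0,0.279]], delta_rot=[[0,0,0],[0,0,0.005],[0,0,0.005],[0,0,0.005],[0,0,0.005]], hand=[100,100,100,0,0], squeeze=12)

```text
t: 2.95
tool_pos: [0.4814, -0.115, 0.0785]
ee_rot: [[0.978, 0.207, 0.003], [0.207, -0.978, -0.001], [0.002, 0.001, -1.0]]
wrist_force: [-0.5, -0.3, 0.5]
gripper_width: 0.0776
grasp_force: 0.0
```

>>> apply_moves(travel=[[0,0,0],[0,0,0],[0,0,0],[0,0,0]], delta_rot=[[0,0,0],[0,0,0],[0,0,0],[0,0,0]], hand=[0,0,0,0], squeeze=12)

```text
t: 3.45
tool_pos: [0.4806, -0.1145, 0.0768]
ee_rot: [[0.978, 0.207, -0.0], [0.207, -0.978, 0.0], [-0.0, -0.0, -1.0]]
wrist_force: [-1.1, -0.3, -0.5]
gripper_width: 0.0373
grasp_force: 0.0
```

Run:
```python
from h import *
p=np.load('p.npy')
s=sense();print(s['gripper_width'],s['grasp_force'],s['tool_pos'],s['wrist_force'])
# offsets of the TCP relative to now along arc, in tool x / z, by angle
g0=grip(0)
for a in np.arange(.06,1.4,.06):
    d=grip(a)-g0;print(round(a,2),(d[0]/.3).round(4),(-d[2]/.3).round(4))
```

```text
0.037270709262257076 0.0 [ 0.48063895 -0.11446651  0.07675198] [-1.11379825 -0.3247864  -0.54799268]
0.06 0.0055 -0.0499
0.12 0.014 -0.0993
0.18 0.0254 -0.1481
0.24 0.0397 -0.1962
0.3 0.0569 -0.2433
0.36 0.0769 -0.2893
0.42 0.0996 -0.334
0.48 0.125 -0.3773
0.54 0.1529 -0.419
0.6 0.1832 -0.4589
0.66 0.2159 -0.4969
0.72 0.2508 -0.5329
0.78 0.2878 -0.5668
0.84 0.3268 -0.5984
0.9 0.3675 -0.6275
0.96 0.41 -0.6542
1.02 0.454 -0.6783
1.08 0.4994 -0.6997
1.14 0.5459 -0.7184
1.2 0.5935 -0.7342
1.26 0.642 -0.7471
1.32 0.6911 -0.7571
1.38 0.7408 -0.7642
```

>>> apply_moves(travel=[[0,0,0],[0,0,0],[0,0,0]], delta_rot=[[0,0,0],[0,0,0],[0,0,0]], hand=[0,0,0], squeeze=12)

```text
t: 3.82
tool_pos: [0.4804, -0.1137, 0.0767]
ee_rot: [[0.978, 0.207, -0.001], [0.207, -0.978, 0.001], [-0.0, -0.002, -1.0]]
wrist_force: [-0.7, 6.6, 2.6]
gripper_width: 0.0258
grasp_force: 12.0
```

>>> apply_moves(travel=[[0.001,0,-0.012],[0.003,0,-0.03],[0.0055,0,-0.05],[0.0095,0,-0.0745],[0.014,0,-0.099]], delta_rot=[[0,0,0],[0,0,0],[0,0,0],[0,0,0],[0,0,0]], hand=[0,0,0,0,0], squeeze=12)

```text
t: 4.45
tool_pos: [0.4843, -0.1128, 0.1061]
ee_rot: [[0.978, 0.207, -0.002], [0.207, -0.978, 0.002], [-0.001, -0.002, -1.0]]
wrist_force: [-0.4, 5.6, -3.1]
gripper_width: 0.0256
grasp_force: 12.0
```

Run:
```python
from h import *
p=np.load('p.npy')
s=sense();t=np.array(s['tool_pos']);print(s['gripper_width'],s['grasp_force'],t,s['wrist_force'])
q=W2S(p,t-[0,0,-.019])[0];print(q,np.arctan2(q[2]-.075,.1-q[0])-np.arctan2(.02,.25),np.hypot(q[2]-.075,.1-q[0]))
```

```text
0.025551968322442182 11.998706459999084 [ 0.4842751  -0.11278054  0.10610313] [-0.37255543  5.57983212 -3.11428206]
[-0.14706258 -0.09029399  0.12510313] 0.12025189907944586 0.25209173002435364
```

>>> apply_moves(travel=[[0.0114,-0.002,-0.049],[0.0257,-0.004,-0.097],[0.043,-0.004,-0.144],[0.063,-0.004,-0.19],[0.0856,-0.004,-0.2347]], delta_rot=[[0,0,0],[0,0,0],[0,0,0],[0,0,0],[0,0,0]], hand=[0,0,0,0,0])

```text
t: 5.08
tool_pos: [0.5101, -0.1069, 0.1779]
ee_rot: [[0.978, 0.207, 0.0], [0.207, -0.978, 0.0], [0.0, -0.0, -1.0]]
wrist_force: [0.5, 2.0, -1.4]
gripper_width: 0.0254
grasp_force: 12.0
```

>>> apply_moves(travel=[[0.0254,0,-0.0433],[0.0533,0,-0.085],[0.0836,0,-0.125],[0.1163,0,-0.163],[0.1512,0,-0.199]], delta_rot=[[0,0,0],[0,0,0],[0,0,0],[0,0,0],[0,0,0]], hand=[0,0,0,0,0])

```text
t: 5.7
tool_pos: [0.5546, -0.0969, 0.2375]
ee_rot: [[0.978, 0.208, -0.0], [0.208, -0.978, 0.001], [0.0, -0.001, -1.0]]
wrist_force: [0.1, 4.7, -1.3]
gripper_width: 0.0259
grasp_force: 12.0
```

```bash
cat >> h.py <<'E'
def lev():
    p=np.load('p.npy');s=sense();t=np.array(s['tool_pos']);q=W2S(p,t-[0,0,-.019])[0]
    a=np.arctan2(q[2]-.075,.1-q[0])-np.arctan2(.02,.25)
    F=np.array(s['wrist_force']);u=np.array([np.sin(a+.08)*np.cos(p[2]),np.sin(a+.08)*np.sin(p[2]),np.cos(a+.08)])
    print('t',round(s['t'],2),'shear',q.round(4),'a',a.round(3),'r',np.hypot(q[2]-.075,.1-q[0]).round(4),'F',F.round(2),'Ftan',(F@u).round(2),'w',round(s['gripper_width'],4));return a
E
python3 -c "
from h import *
lev()"
```

```text
t 5.7 shear [-0.075  -0.0896  0.2565] a 0.724 r 0.2521 F [ 0.08  4.71 -1.26] Ftan -0.1 w 0.0259
```

>>> apply_moves(travel=[[0.018,-0.002,-0.017],[0.037,-0.002,-0.034],[0.0563,-0.002,-0.05],[0.076,-0.002,-0.0655],[0.096,-0.002,-0.08]], delta_rot=[[0,0,0],[0,0,0],[0,0,0],[0,0,0],[0,0,0]], hand=[0,0,0,0,0], squeeze=7)

```text
t: 6.32
tool_pos: [0.5823, -0.0907, 0.261]
ee_rot: [[0.978, 0.207, -0.0], [0.207, -0.978, 0.001], [0.0, -0.001, -1.0]]
wrist_force: [-2.4, 5.0, 3.2]
gripper_width: 0.0258
grasp_force: 7.0
```

Run:
```python
from h import *
p=np.load('p.npy');a=lev()
for n in (.04,.08,.12,.16,.2,.24): d=grip(a+n)-grip(a);print(n,(d[0]/.3).round(4),(-d[2]/.3).round(4))
im=snapshot('scene');cv2.imwrite('pics/s2.png',im[:,:,::-1])
cv2.imwrite('pics/s2c.png',cv2.resize(im[170:340,200:400,::-1],(800,680),interpolation=cv2.INTER_CUBIC)[:600])
```

```text
t 6.33 shear [-0.0466 -0.0893  0.28  ] a 0.87 r 0.252 F [-2.38  5.04  3.21] Ftan 0.83 w 0.0258
0.04 0.0276 -0.0189
0.08 0.0559 -0.0367
0.12 0.0849 -0.0533
0.16 0.1146 -0.0688
0.2 0.1448 -0.083
0.24 0.1756 -0.0961
```

View pics/s2c.png

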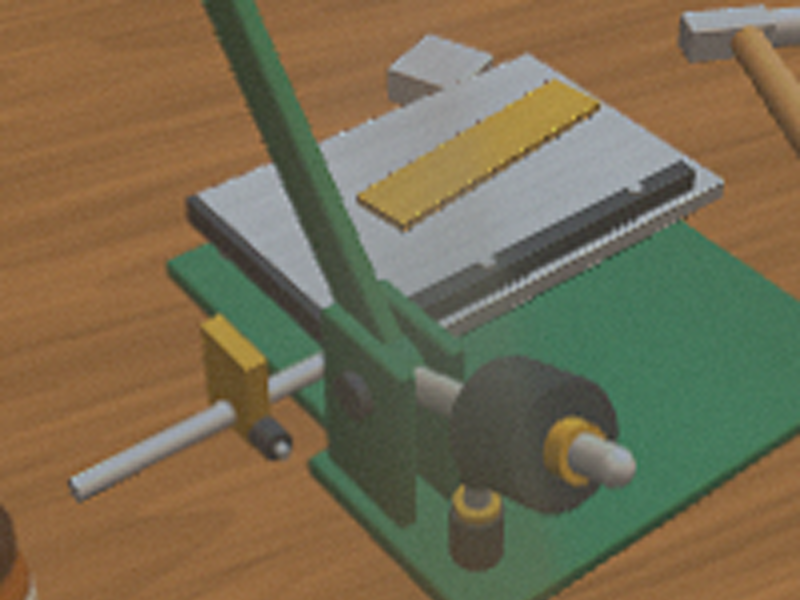

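The scene crop shows the lever raised and the tail rod still clear of the rest screw, which is at about (478,490).

>>> apply_moves(travel=[[0.017,-0.002,-0.012],[0.034,-0.002,-0.023],[0.051,-0.002,-0.034],[0.068,-0.002,-0.044],[0.085,-0.002,-0.053]], delta_rot=[[0,0,0],[0,0,0],[0,0,0],[0,0,0],[0,0,0]], hand=[0,0,0,0,0], squeeze=5)

```text
t: 7.0
tool_pos: [0.6072, -0.085, 0.2768]
ee_rot: [[0.978, 0.207, 0.0], [0.207, -0.978, 0.0], [0.0, -0.0, -1.0]]
wrist_force: [-1.7, 4.0, 3.7]
gripper_width: 0.0255
grasp_force: 5.0
```

Run:
```python
from h import *
a=lev()
for n in (.02,.04,.06,.08,.1,.12): d=grip(a+n)-grip(a);print(n,(d[0]/.3).round(4),(-d[2]/.3).round(4))
```

```text
t 7.0 shear [-0.021  -0.089   0.2958] a 0.99 r 0.2518 F [-1.73  4.01  3.7 ] Ftan 1.03 w 0.0255
0.02 0.0147 -0.0079
0.04 0.0296 -0.0155
0.06 0.0447 -0.0228
0.08 0.0599 -0.0298
0.1 0.0752 -0.0364
0.12 0.0907 -0.0428
```

>>> apply_moves(travel=[[0.0074,0,-0.004],[0.0147,0,-0.0079],[0.022,0,-0.0118],[0.0296,0,-0.0155],[0.0296,0,-0.0155]], delta_rot=[[0,0,0],[0,0,0],[0,0,0],[0,0,0],[0,0,0]], hand=[0,0,0,0,0])

```text
t: 7.62
tool_pos: [0.6158, -0.0831, 0.2812]
ee_rot: [[0.978, 0.208, 0.0], [0.208, -0.978, 0.0], [0.0, -0.0, -1.0]]
wrist_force: [-1.1, 5.6, 3.6]
gripper_width: 0.0261
grasp_force: 5.0
```

>>> apply_moves(travel=[[0.0075,0,-0.0037],[0.0151,0,-0.0073],[0.023,0,-0.011],[0.0303,0,-0.0143],[0.0303,0,-0.0143]], delta_rot=[[0,0,0],[0,0,0],[0,0,0],[0,0,0],[0,0,0]], hand=[0,0,0,0,0])

```text
t: 8.25
tool_pos: [0.6247, -0.0811, 0.2855]
ee_rot: [[0.978, 0.208, 0.0], [0.208, -0.978, 0.001], [0.0, -0.0, -1.0]]
wrist_force: [-1.1, 4.7, 4.0]
gripper_width: 0.0257
grasp_force: 5.0
```

Run:
```python
from h import *
a=lev()
for n in (.01,.02,.03,.04,.05,.06,.08,.1): d=grip(a+n)-grip(a);print(n,(d[0]/.3).round(4),(-d[2]/.3).round(4))
```

```text
t 8.25 shear [-0.0031 -0.0889  0.3045] a 1.069 r 0.2516 F [-1.07  4.75  4.04] Ftan 1.62 w 0.0257
0.01 0.0076 -0.0034
0.02 0.0153 -0.0067
0.03 0.023 -0.0099
0.04 0.0308 -0.0131
0.05 0.0385 -0.0162
0.06 0.0463 -0.0192
0.08 0.062 -0.0249
0.1 0.0778 -0.0304
```

>>> apply_moves(travel=[[0.0076,0,-0.0034],[0.0153,0,-0.0067],[0.023,0,-0.01],[0.0308,0,-0.0131],[0.0308,0,-0.0131]], delta_rot=[[0,0,0],[0,0,0],[0,0,0],[0,0,0],[0,0,0]], hand=[0,0,0,0,0])

```text
t: 8.88
tool_pos: [0.6338, -0.0791, 0.2894]
ee_rot: [[0.978, 0.208, 0.0], [0.208, -0.978, 0.001], [0.0, -0.001, -1.0]]
wrist_force: [-0.5, 7.2, 3.6]
gripper_width: 0.0261
grasp_force: 5.0
```

>>> apply_moves(travel=[[0.0078,0,-0.003],[0.0156,0,-0.006],[0.0156,0,-0.006]], delta_rot=[[0,0,0],[0,0,0],[0,0,0]], hand=[0,0,0])

```text
t: 9.25
tool_pos: [0.6384, -0.0781, 0.2911]
ee_rot: [[0.978, 0.208, 0.0], [0.208, -0.978, 0.001], [0.001, -0.001, -1.0]]
wrist_force: [-1.3, 6.6, 3.9]
gripper_width: 0.0263
grasp_force: 5.0
```

Run:
```python
from h import *
a=lev()
for n in (.01,.02,.03,.04,.05,.06,.08,.1): d=grip(a+n)-grip(a);print(n,(d[0]/.3).round(4),(-d[2]/.3).round(4))
```

```text
t 9.25 shear [ 0.0109 -0.0888  0.3101] a 1.129 r 0.2514 F [-1.32  6.64  3.85] Ftan 1.47 w 0.0263
0.01 0.0078 -0.0029
0.02 0.0157 -0.0058
0.03 0.0236 -0.0085
0.04 0.0315 -0.0112
0.05 0.0394 -0.0138
0.06 0.0474 -0.0164
0.08 0.0634 -0.0212
0.1 0.0795 -0.0257
```

>>> apply_moves(travel=[[0.0078,-0.002,-0.0029],[0.0157,-0.004,-0.0058],[0.0236,-0.004,-0.0085],[0.0236,-0.004,-0.0085]], delta_rot=[[0,0,0],[0,0,0],[0,0,0],[0,0,0]], hand=[0,0,0,0])

```text
t: 9.75
tool_pos: [0.645, -0.0764, 0.2937]
ee_rot: [[0.978, 0.207, 0.001], [0.207, -0.978, -0.001], [0.0, 0.001, -1.0]]
wrist_force: [1.0, -3.2, 2.5]
gripper_width: 0.026
grasp_force: 5.0
```

```bash
python3 -c "
from h import *
lev()"
```

```text
t 9.75 shear [ 0.0177 -0.0886  0.3127] a 1.158 r 0.2516 F [ 1.01 -3.16  2.52] Ftan 1.13 w 0.026
```

>>> apply_moves(travel=[[0.0053,0.001,-0.0018],[0.0106,0.001,-0.0036],[0.0158,0.001,-0.0053],[0.0158,0.001,-0.0053]], delta_rot=[[0,0,0],[0,0,0],[0,0,0],[0,0,0]], hand=[0,0,0,0])

```text
t: 10.25
tool_pos: [0.6496, -0.0754, 0.2953]
ee_rot: [[0.978, 0.207, 0.0], [0.207, -0.978, -0.0], [0.0, 0.0, -1.0]]
wrist_force: [1.5, -2.8, 3.9]
gripper_width: 0.0259
grasp_force: 5.0
```

```bash
python3 -c "
from h import *
lev()"
```

```text
t 10.25 shear [ 0.0224 -0.0885  0.3143] a 1.177 r 0.2516 F [ 1.54 -2.82  3.88] Ftan 2.07 w 0.0259
```

>>> apply_moves(travel=[[0.0053,0,-0.0017],[0.0106,0,-0.0034],[0.0159,0,-0.0051],[0.0159,0,-0.0051]], delta_rot=[[0,0,0],[0,0,0],[0,0,0],[0,0,0]], hand=[0,0,0,0])

```text
t: 10.75
tool_pos: [0.6543, -0.0744, 0.2968]
ee_rot: [[0.978, 0.207, 0.0], [0.207, -0.978, -0.0], [0.0, 0.0, -1.0]]
wrist_force: [1.8, -2.7, 3.8]
gripper_width: 0.0257
grasp_force: 5.0
```

```bash
python3 -c "
from h import *
lev()"
```

```text
t 10.75 shear [ 0.0272 -0.0885  0.3158] a 1.197 r 0.2516 F [ 1.79 -2.69  3.8 ] Ftan 2.24 w 0.0257
```

>>> apply_moves(travel=[[0.008,0,-0.0024],[0.016,0,-0.0047],[0.016,0,-0.0047]], delta_rot=[[0,0,0],[0,0,0],[0,0,0]], hand=[0,0,0])

```text
t: 11.12
tool_pos: [0.6585, -0.0734, 0.298]
ee_rot: [[0.978, 0.207, -0.002], [0.207, -0.978, 0.0], [-0.002, -0.0, -1.0]]
wrist_force: [-4.9, -2.8, 3.3]
gripper_width: 0.0256
grasp_force: 5.0
```

```bash
python3 -c "
from h import *
lev()"
```

```text
t 11.12 shear [ 0.0315 -0.0884  0.317 ] a 1.215 r 0.2515 F [-4.87 -2.79  3.28] Ftan -4.25 w 0.0256
```

Contact is felt at about 1.21 rad: Ftan changed from +2.2 to −4.3 N. I'll ease back 2 mm and let go.

>>> apply_moves(travel=[[-0.003,0,0.001],[-0.0063,0,0.002],[-0.0063,0,0.002]], delta_rot=[[0,0,0],[0,0,0],[0,0,0]], hand=[0,0,0])

```text
t: 11.5
tool_pos: [0.657, -0.0738, 0.2975]
ee_rot: [[0.978, 0.207, 0.0], [0.207, -0.978, 0.0], [0.0, -0.0, -1.0]]
wrist_force: [-0.4, -2.6, 2.3]
gripper_width: 0.0258
grasp_force: 5.0
```

>>> apply_moves(travel=[[0,0,0],[0,0,0],[0,0,0],[0,0,0],[0,0,0]], delta_rot=[[0,0,0],[0,0,0],[0,0,0],[0,0,0],[0,0,0]], hand=[60,80,80,80,80])

```text
t: 12.12
tool_pos: [0.657, -0.0737, 0.2976]
ee_rot: [[0.978, 0.207, 0.0], [0.207, -0.978, 0.0], [0.0, -0.0, -1.0]]
wrist_force: [0.5, 0.3, 0.4]
gripper_width: 0.0728
grasp_force: 0.0
```

```bash
python3 -c "
from h import *
lev()
p=np.load('p.npy');im=snapshot('scene');c,n=red(im);print(c,n,proj(S2W(p,[grip(1.19),grip(1.21),grip(1.25)]),get_calibration('scene')))"
```

```text
t 12.12 shear [ 0.03   -0.0885  0.3166] a 1.209 r 0.2515 F [0.53 0.31 0.39] Ftan 0.66 w 0.0728
[270.14848485 122.04848485] 330 [[263.9227573  124.39127052]
 [265.51021283 124.55108727]
 [268.78161388 125.06676565]]
```

>>> apply_moves(travel=[[-0.18,0,0],[-0.36,0,0],[-0.4,-0.14,0.05],[-0.4,-0.3,0.15],[-0.4,-0.42,0.28]], delta_rot=[[0,0,0],[0,0,0],[0,0,0],[0,0,0],[0,0,0]], hand=[80,80,80,80,80])

```text
t: 12.8
tool_pos: [0.5132, 0.026, 0.2137]
ee_rot: [[0.978, 0.207, 0.002], [0.207, -0.978, 0.0], [0.002, 0.0, -1.0]]
wrist_force: [1.5, 0.1, -0.4]
gripper_width: 0.075
grasp_force: 0.0
```

Run:
```python
from h import *
p=np.load('p.npy')
go(S2W(p,[(-.09,.07,.12),(-.09,.07,.052)]),p[2])
im=snapshot('top');cv2.imwrite('pics/t3.png',im[:,:,::-1])
k=get_calibration('wrist');iw=snapshot('wrist');cv2.imwrite('pics/w3.png',iw[:,:,::-1])
v=np.vstack([iw[:,:,::-1],im[:,:,::-1]]);cv2.imwrite('pics/v3.png',cv2.resize(v,(480,600)))
for c,kk in (('wrist',k),('top',get_calibration('top'))):
  for q in masks_of('strip_center',c)[:1]:
    cc=max(cv2.findContours(q['mask'].astype(np.uint8),0,2)[0],key=cv2.contourArea)
    w=W2S(p,back(cc[:,0].astype(float),.056,kk))[:,:2]*1000
    print(c,q['p'],q['rect'],cv2.minAreaRect(w.astype(np.float32)))
```

```text
t 12.8 pos [0.5132 0.026  0.2137] F [ 1.5   0.05 -0.42] w 0.075
travel [[-0.0023, -0.1024, 0.3122], [-0.0028, -0.1025, 0.5389]]
rot [0.0006, -0.0031, -0.0039]
wrist 0.83 [204.0, 89.1, 383.5, 155.0] ((-28.986141204833984, 72.53292083740234), (37.4112548828125, 160.3343048095703), 8.097975730895996)
top 0.37 [341.2, 89.0, 390.9, 181.4] ((149.34878540039062, -100.63057708740234), (233.37738037109375, 67.77157592773438), 12.004146575927734)
```

View pics/v3.png

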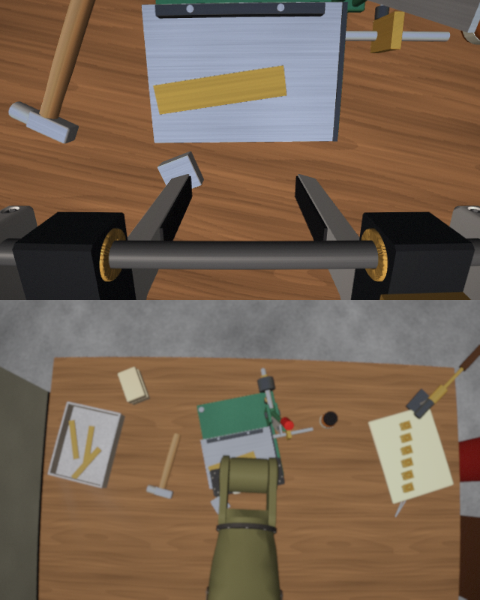

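The top view shows the lever standing open on its own. The wrist view shows the strip clear of everything, with a mask size of 160×37 mm that matches the real one. Next I'll descend behind it with the fingers spread along the fence direction.

>>> apply_moves(travel=[[-0.0025,-0.1,0.15],[-0.0025,-0.1025,0.3],[-0.0025,-0.1025,0.45],[-0.0025,-0.1025,0.536],[-0.0025,-0.1025,0.536]], delta_rot=[[0,0,-0.004],[0,0,-0.004],[0,0,-0.004],[0,0,-0.004],[0,0,-0.004]], hand=[80,80,80,80,80])

```text
t: 13.62
tool_pos: [0.5072, 0.0535, 0.0527]
ee_rot: [[0.978, 0.209, 0.0], [0.209, -0.978, -0.0], [0.0, 0.0, -1.0]]
wrist_force: [0.4, -0.7, 0.6]
gripper_width: 0.075
grasp_force: 0.0
```

Run:
```python
from h import *
p=np.load('p.npy')
go(S2W(p,[(-.055,.07,.052),(-.01,.07,.052),(.0,.07,.052)]),p[2])
k=get_calibration('wrist');iw=snapshot('wrist');cv2.imwrite('pics/w4.png',iw[:,:,::-1])
```

```text
t 13.625 pos [0.5072 0.0535 0.0527] F [ 0.36 -0.73  0.64] w 0.075
travel [[0.1155, -0.0086, 0.0024], [0.2655, -0.0088, 0.0024], [0.2989, -0.0088, 0.0024]]
rot [0.0002, -0.0001, -0.0015]
```

View pics/w4.png

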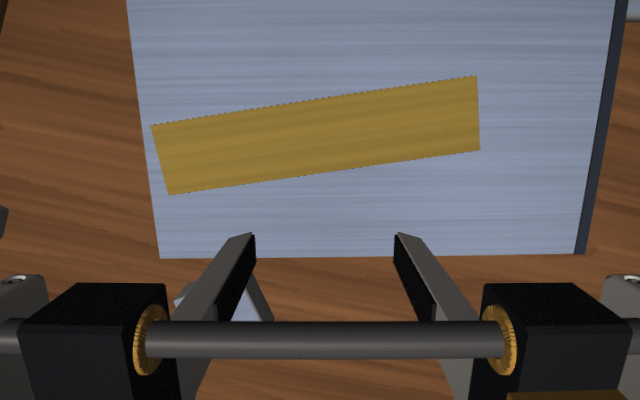

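The strip runs from (152,125) to (480,150), with both fingers behind its near edge. Now I'll push gently towards the fence.

>>> apply_moves(travel=[[0.03,-0.004,0.002],[0.055,-0.009,0.002],[0.08,-0.009,0.002],[0.105,-0.009,0.002],[0.13,-0.009,0.002]], delta_rot=[[0,0,0],[0,0,0],[0,0,0],[0,0,0],[0,0,0]], hand=[80,80,80,80,80])

```text
t: 14.3
tool_pos: [0.5442, 0.0656, 0.0522]
ee_rot: [[0.978, 0.211, -0.001], [0.211, -0.978, 0.0], [-0.001, -0.0, -1.0]]
wrist_force: [-3.9, 0.3, 1.9]
gripper_width: 0.0753
grasp_force: 1.6
```

>>> apply_moves(travel=[[0.025,0,0],[0.05,0,0],[0.075,0,0],[0.1,0,0],[0.125,0,0]], delta_rot=[[0,0,0],[0,0,0],[0,0,0],[0,0,0],[0,0,0]], hand=[80,80,80,80,80])

```text
t: 14.92
tool_pos: [0.581, 0.0734, 0.0522]
ee_rot: [[0.978, 0.21, -0.0], [0.21, -0.978, -0.0], [-0.0, 0.0, -1.0]]
wrist_force: [-2.6, 0.0, 1.3]
gripper_width: 0.0749
grasp_force: 1.5
```

```bash
cat >> h.py <<'E'
def strip(save=None):
    p=np.load('p.npy');k=get_calibration('wrist');iw=snapshot('wrist')
    if save: cv2.imwrite(save,iw[:,:,::-1])
    for q in masks_of('strip_center','wrist')[:1]:
        cc=max(cv2.findContours(q['mask'].astype(np.uint8),0,2)[0],key=cv2.contourArea)
        w=W2S(p,back(cc[:,0].astype(float),.056,k))[:,:2]*1000
        print('strip',q['p'],q['rect'],cv2.minAreaRect(w.astype(np.float32)),w.min(0),w.max(0))
E
python3 - <<'E'
from h import *
p=np.load('p.npy')
go(S2W(p,[(.0,.07,.052),(.006,.07,.052)]),p[2]);print(W2S(p,sense()['tool_pos']))
strip('pics/w5.png')
E
```

```text
t 14.925 pos [0.581  0.0734 0.0522] F [-2.57  0.04  1.28] w 0.0749
travel [[0.0443, 0.0045, 0.0005], [0.0643, 0.0045, 0.0005]]
rot [0.0, 0.0001, -0.0]
[[-0.01330351  0.07134885  0.05216316]]
strip 0.87 [171.8, 163.7, 491.3, 237.4] ((15.049356460571289, 69.31549835205078), (160.0637664794922, 37.6939697265625), 89.97354888916016) [ -3.83343963 -10.71477082] [ 33.90636269 149.3485048 ]
```

View pics/w5.png

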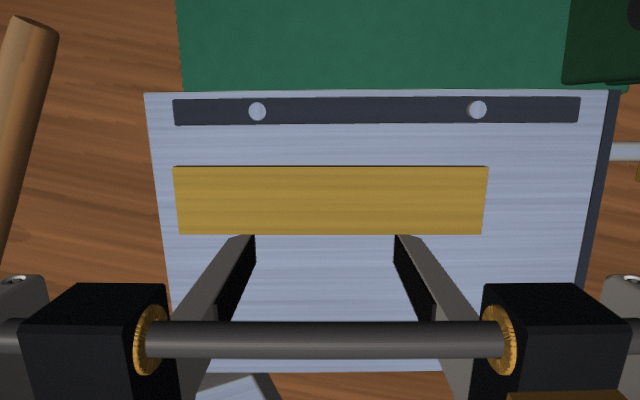

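The strip is now parallel to the fence, with its far edge at row 166 and the fence face at row 124, about 16 mm to go. I'll creep in.

>>> apply_moves(travel=[[0.012,0,0],[0.022,0,0],[0.03,0,0],[0.036,0,0],[0.04,0,0]], delta_rot=[[0,0,0],[0,0,0],[0,0,0],[0,0,0],[0,0,0]], hand=[80,80,80,80,80])

```text
t: 15.65
tool_pos: [0.5924, 0.0758, 0.0522]
ee_rot: [[0.978, 0.21, -0.0], [0.21, -0.978, -0.0], [-0.0, -0.0, -1.0]]
wrist_force: [-2.0, -1.6, -1.0]
gripper_width: 0.0751
grasp_force: 0.6
```

>>> apply_moves(travel=[[0.003,0,0],[0.006,0,0],[0.009,0,0]], delta_rot=[[0,0,0],[0,0,0],[0,0,0]], hand=[80,80,80])

```text
t: 16.02
tool_pos: [0.595, 0.0764, 0.0522]
ee_rot: [[0.978, 0.21, 0.0], [0.21, -0.978, 0.0], [0.0, -0.0, -1.0]]
wrist_force: [-0.4, 0.9, -0.7]
gripper_width: 0.075
grasp_force: 0.6
```

Run:
```python
from h import *
p=np.load('p.npy')
print(W2S(p,sense()['tool_pos']))
strip('pics/w6.png')
```

```text
[[0.00097337 0.07136965 0.05220811]]
strip 0.56 [174.6, 162.6, 489.0, 236.2] ((29.29576873779297, 69.39360809326172), (37.638755798339844, 159.29542541503906), 0.022404173389077187) [ 10.49427801 -10.25570183] [ 48.14368244 149.04530225]
```

>>> apply_moves(travel=[[0.002,0,0],[0.004,0,0],[0.006,0,0],[0.006,0,0]], delta_rot=[[0,0,0],[0,0,0],[0,0,0],[0,0,0]], hand=[80,80,80,80])

```text
t: 16.62
tool_pos: [0.5968, 0.0768, 0.0523]
ee_rot: [[0.978, 0.21, 0.0], [0.21, -0.978, 0.0], [0.0, -0.0, -1.0]]
wrist_force: [-1.1, 0.1, -0.0]
gripper_width: 0.0753
grasp_force: 0.6
```

>>> apply_moves(travel=[[0.002,0,0],[0.003,0,0],[0.003,0,0]], delta_rot=[[0,0,0],[0,0,0],[0,0,0]], hand=[80,80,80])

```text
t: 17.0
tool_pos: [0.5976, 0.0769, 0.0522]
ee_rot: [[0.978, 0.21, 0.0], [0.21, -0.978, 0.0], [0.0, 0.0, -1.0]]
wrist_force: [-0.5, -0.9, 0.6]
gripper_width: 0.0752
grasp_force: 0.9
```

>>> apply_moves(travel=[[0.002,0,0],[0.004,0,0],[0.004,0,0]], delta_rot=[[0,0,0],[0,0,0],[0,0,0]], hand=[80,80,80])

```text
t: 17.38
tool_pos: [0.5988, 0.0772, 0.0522]
ee_rot: [[0.978, 0.21, 0.0], [0.21, -0.978, 0.0], [0.0, -0.0, -1.0]]
wrist_force: [-1.2, -1.0, 0.5]
gripper_width: 0.0755
grasp_force: 0.8
```

Run:
```python
from h import *
p=np.load('p.npy')
print(W2S(p,sense()['tool_pos']),sense()['wrist_force'])
strip('pics/w7.png')
```

```text
[[0.00491138 0.07137804 0.05222049]] [-1.22684944 -0.99556233  0.45417051]
strip 0.57 [171.0, 162.1, 488.3, 235.8] ((33.29401397705078, 69.67181396484375), (37.711944580078125, 159.89352416992188), 0.04341856762766838) [ 14.37869521 -10.28512046] [ 52.09207638 149.6293504 ]
```

View pics/w7.png

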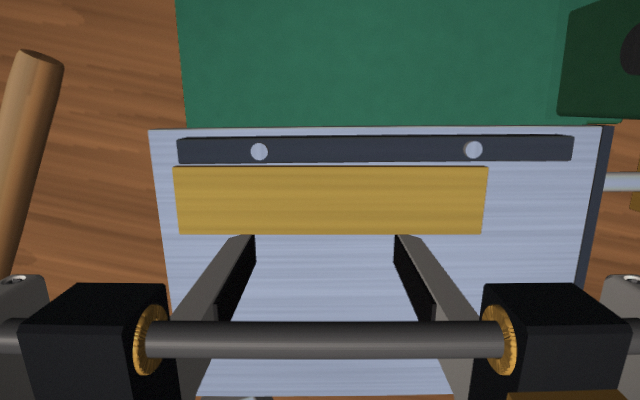

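The gap between the strip (row 166) and the fence (row 162) is about 2 mm. I'll keep creeping.

>>> apply_moves(travel=[[0.002,0,0],[0.004,0,0],[0.004,0,0]], delta_rot=[[0,0,0],[0,0,0],[0,0,0]], hand=[80,80,80])

```text
t: 17.85
tool_pos: [0.6, 0.0775, 0.0522]
ee_rot: [[0.978, 0.21, 0.0], [0.21, -0.978, 0.0], [0.0, -0.0, -1.0]]
wrist_force: [-1.5, -1.0, 1.4]
gripper_width: 0.0756
grasp_force: 0.9
```

>>> apply_moves(travel=[[0.0015,0,0],[0.003,0,0],[0.003,0,0]], delta_rot=[[0,0,0],[0,0,0],[0,0,0]], hand=[80,80,80])

```text
t: 18.23
tool_pos: [0.6009, 0.0777, 0.0522]
ee_rot: [[0.978, 0.21, 0.0], [0.21, -0.978, 0.0], [0.0, -0.0, -1.0]]
wrist_force: [-2.0, -0.1, 1.2]
gripper_width: 0.0751
grasp_force: 1.0
```

>>> apply_moves(travel=[[0.0015,0,0],[0.003,0,0],[0.003,0,0]], delta_rot=[[0,0,0],[0,0,0],[0,0,0]], hand=[80,80,80])

```text
t: 18.6
tool_pos: [0.6016, 0.0778, 0.0522]
ee_rot: [[0.978, 0.21, -0.0], [0.21, -0.978, -0.0], [-0.0, 0.0, -1.0]]
wrist_force: [-4.7, -0.8, 1.9]
gripper_width: 0.0751
grasp_force: 2.1
```

Run:
```python
from h import *
p=np.load('p.npy')
print(W2S(p,sense()['tool_pos']),sense()['wrist_force'])
strip('pics/w8.png')
a=cv2.imread('pics/w8.png');g=a.astype(int).sum(2)
for u in (200,300,400,470): print(u,g[150:174,u].tolist())
```

```text
[[0.00768143 0.07137279 0.05219665]] [-4.69135789 -0.81275369  1.87341775]
strip 0.86 [173.6, 164.3, 489.8, 236.2] ((35.582481384277344, 69.49444580078125), (159.6465606689453, 37.01028060913086), 89.78620910644531) [ 17.24726551 -10.2788028 ] [ 54.37494022 149.28826594]
200 [173, 174, 176, 177, 172, 183, 175, 177, 178, 182, 172, 176, 184, 175, 175, 177, 176, 178, 165, 220, 356, 382, 378, 378]
300 [178, 178, 181, 180, 177, 186, 183, 189, 184, 182, 179, 186, 183, 182, 182, 177, 180, 158, 225, 358, 380, 384, 375, 373]
400 [179, 184, 185, 185, 187, 185, 183, 186, 179, 185, 183, 182, 177, 181, 177, 184, 166, 224, 346, 379, 379, 384, 383, 381]
470 [496, 499, 498, 498, 501, 497, 503, 497, 506, 502, 505, 500, 503, 467, 291, 181, 157, 337, 374, 365, 370, 382, 381, 382]
```

>>> apply_moves(travel=[[0.0015,0,0],[0.0025,0,0],[0.0025,0,0]], delta_rot=[[0,0,0],[0,0,0],[0,0,0]], hand=[80,80,80])

```text
t: 19.08
tool_pos: [0.6019, 0.0778, 0.0521]
ee_rot: [[0.978, 0.211, -0.002], [0.211, -0.978, -0.0], [-0.002, 0.0, -1.0]]
wrist_force: [-8.2, -3.0, 2.9]
gripper_width: 0.075
grasp_force: 4.1
```

Run:
```python
from h import *
p=np.load('p.npy')
print(W2S(p,sense()['tool_pos']),sense()['wrist_force'])
strip('pics/w9.png')
a=cv2.imread('pics/w9.png');g=a.astype(int).sum(2)
for u in (200,300,400,440): print(u,g[160:174,u].tolist())
```

```text
[[0.00799393 0.07129894 0.05210892]] [-8.16202972 -3.02392298  2.9182678 ]
strip 0.95 [174.3, 165.6, 488.7, 236.6] ((35.59160614013672, 69.20359802246094), (159.08486938476562, 35.73978805541992), 89.8218002319336) [ 17.60258065 -10.30026726] [ 53.70518615 148.78366498]
200 [175, 177, 176, 181, 177, 179, 177, 175, 173, 156, 259, 363, 382, 379]
300 [185, 189, 184, 185, 178, 179, 178, 176, 155, 262, 371, 374, 378, 374]
400 [191, 181, 182, 176, 176, 184, 175, 162, 257, 361, 379, 388, 390, 379]
440 [181, 184, 180, 180, 183, 179, 177, 166, 335, 372, 374, 382, 383, 381]
```

The strip is flush along the fence: 8 N of contact and no bright gap. Now I'll back off, close the fingers and go behind the strip's rear end.

>>> apply_moves(travel=[[-0.02,0,0],[-0.03,0,-0.05],[-0.03,0,-0.15],[0.02,-0.15,-0.15],[0.085,-0.349,-0.15]], delta_rot=[[0,0,0],[0,0,0],[0,0,0],[0,0,0],[0,0,0]], hand=[80,80,80,0,0])

```text
t: 19.8
tool_pos: [0.6062, 0.1859, 0.0992]
ee_rot: [[0.978, 0.208, 0.003], [0.208, -0.978, 0.001], [0.003, -0.0, -1.0]]
wrist_force: [-0.1, -0.7, 0.2]
gripper_width: 0.0584
grasp_force: 0.0
```

>>> apply_moves(travel=[[0,0,0],[0,0,0],[0,0,0],[0,0,0],[0,0,0]], delta_rot=[[0,0,0],[0,0,0],[0,0,0],[0,0,0],[0,0,0]], hand=[0,0,0,0,0])

```text
t: 20.42
tool_pos: [0.6054, 0.1849, 0.0973]
ee_rot: [[0.978, 0.21, 0.0], [0.21, -0.978, 0.0], [0.0, -0.0, -1.0]]
wrist_force: [0.4, 0.1, 0.3]
gripper_width: 0.0086
grasp_force: 0.0
```

Run:
```python
from h import *
p=np.load('p.npy')
go(S2W(p,[(.034,.176,.0525),(.034,.163,.0525)]),p[2])
strip('pics/w10.png')
k=get_calibration('wrist')
for c in ('wrist',):
  for q in masks_of('stop',c)[:2]: print(q['p'],q['rect'])
```

```text
t 20.425 pos [0.6054 0.1849 0.0973] F [0.41 0.15 0.31] w 0.0086
travel [[0.0001, -0.0026, 0.1495], [0.0001, 0.0407, 0.1495]]
rot [-0.0, -0.0001, -0.0011]
strip 0.82 [362.4, 193.8, 610.0, 252.9] ((35.77685546875, 70.25164031982422), (160.930908203125, 37.066551208496094), 89.74925231933594) [ 17.15079226 -10.16905559] [ 54.63811907 150.65850361]
```

View pics/w10.png

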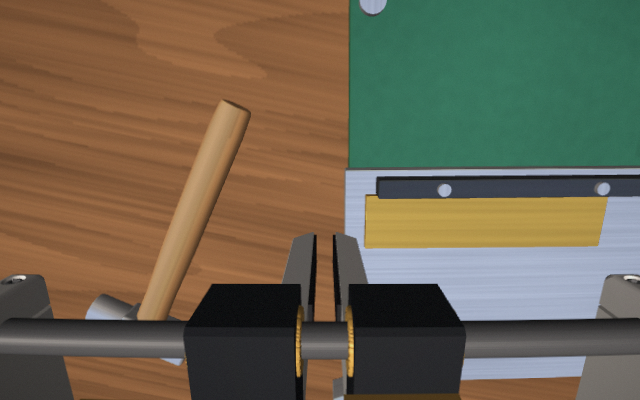

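>>> apply_moves(travel=[[0,0,0.06],[0,0,0.12],[0,0,0.149],[0,0.02,0.15],[0,0.03,0.15]], delta_rot=[[0,0,0],[0,0,0],[0,0,0],[0,0,0],[0,0,0]], hand=[0,0,0,0,0])

```text
t: 21.2
tool_pos: [0.6076, 0.1762, 0.0526]
ee_rot: [[0.978, 0.21, 0.001], [0.21, -0.978, 0.0], [0.001, 0.0, -1.0]]
wrist_force: [0.3, -0.4, 0.4]
gripper_width: 0.0003
grasp_force: 0.0
```

Run:
```python
from h import *
p=np.load('p.npy');kt=get_calibration('top')
ct=lambda u,v:(u/2.7+180-.3,v/2.7+90-.3)
print('stop top',W2S(p,back([ct(540,210),ct(551,210),ct(563,256),ct(552,256)],.07,kt)).round(4))
s=sense();print(W2S(p,s['tool_pos']),s['wrist_force'],s['gripper_width'])
im=snapshot('scene');cv2.imwrite('pics/s11.png',im[:,:,::-1])
```

```text
stop top [[ 0.0579 -0.1217  0.07  ]
 [ 0.0561 -0.1316  0.07  ]
 [ 0.0125 -0.1339  0.07  ]
 [ 0.0143 -0.124   0.07  ]]
[[0.03425312 0.16630553 0.05260441]] [ 0.33827665 -0.42263011  0.37070655] 0.00029021073944373633
```

>>> apply_moves(travel=[[0,0.008,0],[0,0.016,0],[0,0.03,0],[0,0.05,0],[0,0.075,0]], delta_rot=[[0,0,0],[0,0,0],[0,0,0],[0,0,0],[0,0,0]], hand=[0,0,0,0,0])

```text
t: 21.88
tool_pos: [0.612, 0.1544, 0.0523]
ee_rot: [[0.978, 0.21, 0.0], [0.21, -0.978, 0.0], [0.0, -0.0, -1.0]]
wrist_force: [-0.2, 1.5, 0.7]
gripper_width: 0.0008
grasp_force: 1.0
```

Run:
```python
from h import *
p=np.load('p.npy');s=sense();print(W2S(p,s['tool_pos']),s['wrist_force'])
strip('pics/w12.png')
```

```text
[[0.03399652 0.14405182 0.05227085]] [-0.18578427  1.54926352  0.6565351 ]
strip 0.91 [338.7, 216.0, 634.4, 281.4] ((34.60735321044922, 58.71756362915039), (34.771026611328125, 159.1671600341797), 0.6184895038604736) [ 17.52851809 -20.79365673] [ 52.69280773 138.47089376]
```

>>> apply_moves(travel=[[0,0.03,0],[0,0.06,0],[0,0.09,0],[0,0.12,0],[0,0.15,0]], delta_rot=[[0,0,0],[0,0,0],[0,0,0],[0,0,0],[0,0,0]], hand=[0,0,0,0,0])

```text
t: 22.6
tool_pos: [0.6215, 0.11, 0.0522]
ee_rot: [[0.978, 0.21, 0.0], [0.21, -0.978, 0.0], [0.0, -0.0, -1.0]]
wrist_force: [-0.9, 2.3, 0.9]
gripper_width: 0.0005
grasp_force: 1.1
```

Run:
```python
from h import *
p=np.load('p.npy');s=sense();print(W2S(p,s['tool_pos']),s['wrist_force'])
strip('pics/w13.png')
```

```text
[[0.03398227 0.09860597 0.05222432]] [-0.86927427  2.31539514  0.92925381]
strip 0.87 [335.8, 212.0, 634.3, 280.6] ((35.27445983886719, 13.025215148925781), (36.46746063232422, 159.33409118652344), 1.6067619323730469) [ 17.87500925 -66.58761002] [55.38576694 93.02200781]
```

View pics/w13.png

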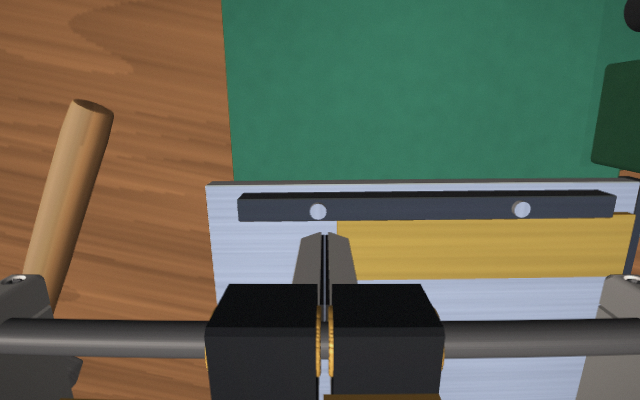

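The strip is sliding along the fence, with its rear end at column 337 and its edge on the fence line at row 219. I'll continue.

>>> apply_moves(travel=[[0.001,0.03,0],[0.002,0.06,0],[0.003,0.09,0],[0.003,0.115,0],[0.003,0.135,0]], delta_rot=[[0,0,0],[0,0,0],[0,0,0],[0,0,0],[0,0,0]], hand=[0,0,0,0,0])

```text
t: 23.32
tool_pos: [0.6309, 0.0707, 0.0522]
ee_rot: [[0.978, 0.21, -0.0], [0.21, -0.978, 0.0], [-0.0, -0.0, -1.0]]
wrist_force: [-0.2, 2.0, 0.0]
gripper_width: 0.0003
grasp_force: 0.8
```

Run:
```python
from h import *
p=np.load('p.npy');s=sense();print(W2S(p,s['tool_pos']),s['wrist_force'])
strip('pics/w14.png')
for q in masks_of('stop','wrist')[:2]: print(q['p'],q['rect'])
im=snapshot('scene');cv2.imwrite('pics/s14.png',im[:,:,::-1])
v=np.vstack([cv2.resize(cv2.imread('pics/w14.png')[150:300,300:],(680,300)),cv2.resize(im[215:280,220:367,::-1],(680,300),interpolation=cv2.INTER_CUBIC)]);cv2.imwrite('pics/v14.png',v)
```

```text
[[0.0348815  0.05824136 0.05220311]] [-0.1948775   1.95005107  0.04304208]
strip 0.93 [335.2, 212.6, 636.5, 280.6] ((37.43001937866211, -26.88213348388672), (37.666873931884766, 159.9139862060547), 0.2633324861526489) [  18.37755654 -106.82906162] [56.37867201 53.12331856]
0.68 [610.7, 189.5, 640.0, 272.3]
```

View pics/v14.png

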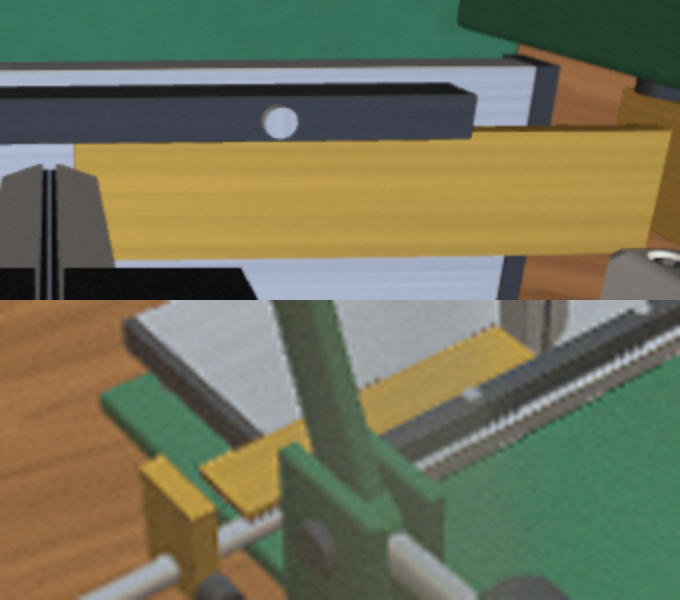

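The strip is flush and its tip is under the raised blade, roughly 13 mm from the stop. From here I'll creep.

>>> apply_moves(travel=[[0,0.008,0],[0,0.015,0],[0,0.021,0],[0,0.026,0],[0,0.03,0]], delta_rot=[[0,0,0],[0,0,0],[0,0,0],[0,0,0],[0,0,0]], hand=[0,0,0,0,0])

```text
t: 24.15
tool_pos: [0.6327, 0.0624, 0.0522]
ee_rot: [[0.978, 0.21, -0.0], [0.21, -0.978, 0.0], [-0.0, -0.0, -1.0]]
wrist_force: [-0.8, 2.1, 0.2]
gripper_width: 0.0005
grasp_force: 0.8
```

>>> apply_moves(travel=[[0,0.002,0],[0,0.004,0],[0,0.005,0],[0,0.005,0]], delta_rot=[[0,0,0],[0,0,0],[0,0,0],[0,0,0]], hand=[0,0,0,0])

```text
t: 24.65
tool_pos: [0.633, 0.061, 0.0522]
ee_rot: [[0.978, 0.21, -0.0], [0.21, -0.978, -0.0], [-0.0, -0.0, -1.0]]
wrist_force: [-0.0, 2.2, 0.3]
gripper_width: 0.0005
grasp_force: 0.7
```

>>> apply_moves(travel=[[0,0.002,0],[0,0.004,0],[0,0.004,0]], delta_rot=[[0,0,0],[0,0,0],[0,0,0]], hand=[0,0,0])

```text
t: 25.02
tool_pos: [0.6333, 0.0597, 0.0522]
ee_rot: [[0.978, 0.21, -0.0], [0.21, -0.978, -0.0], [-0.0, 0.0, -1.0]]
wrist_force: [-0.4, 1.8, -0.1]
gripper_width: 0.0003
grasp_force: 0.6
```

Run:
```python
from h import *
p=np.load('p.npy');s=sense();print(W2S(p,s['tool_pos']),s['wrist_force'])
strip('pics/w15.png')
im=snapshot('scene');cv2.imwrite('pics/s15.png',im[:,:,::-1])
```

```text
[[0.03486836 0.04698523 0.05220859]] [-0.35797893  1.80158453 -0.1284955 ]
strip 0.82 [336.5, 211.1, 633.3, 279.8] ((37.5937614440918, -38.281578063964844), (37.32207489013672, 159.1118927001953), 0.6396623253822327) [  18.78990072 -117.8631145 ] [56.8575816  41.41532101]
```

>>> apply_moves(travel=[[0,0.002,0],[0,0.004,0],[0,0.005,0],[0,0.005,0]], delta_rot=[[0,0,0],[0,0,0],[0,0,0],[0,0,0]], hand=[0,0,0,0])

```text
t: 25.68
tool_pos: [0.6336, 0.0583, 0.0522]
ee_rot: [[0.978, 0.21, 0.0], [0.21, -0.978, -0.0], [0.0, 0.0, -1.0]]
wrist_force: [-1.3, 1.3, 0.3]
gripper_width: 0.0004
grasp_force: 0.7
```

>>> apply_moves(travel=[[0,0.0015,0],[0,0.003,0],[0,0.003,0]], delta_rot=[[0,0,0],[0,0,0],[0,0,0]], hand=[0,0,0])

```text
t: 26.05
tool_pos: [0.6338, 0.0574, 0.0522]
ee_rot: [[0.978, 0.21, -0.0], [0.21, -0.978, -0.0], [-0.0, 0.0, -1.0]]
wrist_force: [-1.0, 2.7, -0.1]
gripper_width: 0.0005
grasp_force: 0.7
```

>>> apply_moves(travel=[[0,0.0015,0],[0,0.003,0],[0,0.003,0]], delta_rot=[[0,0,0],[0,0,0],[0,0,0]], hand=[0,0,0])

```text
t: 26.42
tool_pos: [0.634, 0.0565, 0.0522]
ee_rot: [[0.978, 0.21, 0.0], [0.21, -0.978, -0.0], [0.0, 0.0, -1.0]]
wrist_force: [-0.9, 1.5, 0.8]
gripper_width: 0.0005
grasp_force: 0.7
```

>>> apply_moves(travel=[[0,0.0015,0],[0,0.003,0],[0,0.003,0]], delta_rot=[[0,0,0],[0,0,0],[0,0,0]], hand=[0,0,0])

```text
t: 26.8
tool_pos: [0.6341, 0.0556, 0.0522]
ee_rot: [[0.978, 0.21, -0.0], [0.21, -0.978, -0.0], [-0.0, 0.0, -1.0]]
wrist_force: [-0.4, 2.1, 0.3]
gripper_width: 0.0006
grasp_force: 0.7
```

>>> apply_moves(travel=[[0,0.0015,0],[0,0.003,0],[0,0.003,0]], delta_rot=[[0,0,0],[0,0,0],[0,0,0]], hand=[0,0,0])

```text
t: 27.18
tool_pos: [0.6343, 0.055, 0.0522]
ee_rot: [[0.978, 0.21, -0.0], [0.21, -0.978, 0.0], [-0.0, -0.0, -1.0]]
wrist_force: [-1.4, 5.4, 0.8]
gripper_width: 0.0007
grasp_force: 1.7
```

Run:
```python
from h import *
p=np.load('p.npy');s=sense();print(W2S(p,s['tool_pos']),s['wrist_force'])
strip('pics/w16.png')
im=snapshot('scene')
v=np.vstack([cv2.resize(cv2.imread('pics/w16.png')[180:300,400:],(760,380)),cv2.resize(im[235:275,225:365,::-1],(760,217),interpolation=cv2.INTER_CUBIC)]);cv2.imwrite('pics/v16.png',v)
```

```text
[[0.03487478 0.04222989 0.05221596]] [-1.38034492  5.44526068  0.78690964]
strip 0.71 [336.7, 209.5, 630.5, 280.3] ((37.516510009765625, -43.14452362060547), (37.768409729003906, 159.18128967285156), 0.9037672281265259) [  18.31257038 -122.87804954] [57.44491752 36.63477385]
```

The stop is felt: 5.4 N against about 2 N of drag. I'll check flushness numerically from the last wrist picture.

```bash
cat >> h.py <<'E'
def edges(f):
    p=np.load('p.npy');k=get_calibration('wrist')
    a=cv2.imread(f);h=cv2.cvtColor(a,cv2.COLOR_BGR2HSV);br=(h[...,0]>15)&(h[...,0]<32)&(h[...,1]>100)
    T,B=[],[]
    for u in range(345,570,5):
        r=np.nonzero(br[180:300,u])[0]+180
        if len(r)>30: T.append((u,r[0]-.5));B.append((u,r[-1]+.5))
    for n,L in (('far',T),('near',B)):
        w=W2S(p,back(L,.056,k));c=np.polyfit(w[:,1],w[:,0],1);res=w[:,0]-np.polyval(c,w[:,1])
        print(n,'x at y=-40:',(np.polyval(c,-.04)*1e3).round(2),'slope',c[0].round(4),'res',(res.std()*1e3).round(2))
    g=a.astype(int).sum(2)
    for u in (350,400,450,500): print(u,g[200:232,u].tolist())
E
python3 -c "
from h import *
edges('pics/w16.png')"
```

```text
far x at y=-40: 55.06 slope -0.067 res 2.65
near x at y=-40: 19.32 slope -0.002 res 0.46
350 [199, 205, 200, 211, 205, 198, 204, 210, 203, 211, 216, 207, 209, 210, 211, 206, 203, 205, 202, 208, 198, 243, 412, 424, 411, 404, 413, 419, 419, 419, 419, 408]
400 [210, 207, 206, 209, 232, 274, 325, 354, 408, 461, 520, 514, 515, 486, 453, 394, 290, 209, 209, 208, 244, 416, 420, 412, 407, 399, 404, 416, 420, 417, 418, 413]
450 [214, 212, 208, 208, 205, 206, 204, 206, 199, 209, 208, 203, 207, 204, 201, 204, 201, 205, 209, 199, 267, 425, 415, 403, 396, 397, 396, 410, 414, 420, 412, 411]
500 [200, 209, 203, 198, 201, 197, 194, 194, 201, 197, 201, 204, 200, 203, 199, 195, 200, 204, 196, 220, 413, 419, 408, 400, 394, 396, 398, 401, 411, 410, 415, 408]
```

>>> apply_moves(travel=[[0,-0.02,0],[0,-0.03,-0.06],[0,-0.03,-0.15],[-0.08,0.04,-0.15],[-0.15,0.1,-0.15]], delta_rot=[[0,0,0],[0,0,0],[0,0,0],[0,0,0],[0,0,0]], hand=[0,0,0,25,25])

```text
t: 27.95
tool_pos: [0.5965, 0.0154, 0.0989]
ee_rot: [[0.978, 0.211, 0.002], [0.211, -0.978, -0.0], [0.002, 0.001, -1.0]]
wrist_force: [0.6, -0.8, -0.7]
gripper_width: 0.0171
grasp_force: 0.0
```

>>> apply_moves(travel=[[0,0,0],[0,0,0.07],[0,0,0.148],[0,0,0.148]], delta_rot=[[0,0,0],[0,0,0],[0,0,0],[0,0,0]], hand=[25,25,25,25])

```text
t: 28.45
tool_pos: [0.5969, 0.0167, 0.0524]
ee_rot: [[0.978, 0.211, -0.001], [0.211, -0.978, -0.0], [-0.001, -0.0, -1.0]]
wrist_force: [0.8, 0.1, 1.2]
gripper_width: 0.0236
grasp_force: 0.0
```

Run:
```python
from h import *
p=np.load('p.npy');s=sense();print(W2S(p,s['tool_pos']),s['wrist_force'],s['gripper_width'])
strip('pics/w17.png');edges('pics/w17.png')
```

```text
[[-0.00977379  0.01258277  0.05238947]] [0.80634667 0.06891447 1.180516  ] 0.023551436057107265
strip 0.92 [276.9, 126.9, 597.5, 202.0] ((36.895835876464844, -43.0274658203125), (36.077598571777344, 159.14186096191406), 0.5661382675170898) [  18.74103035 -122.62964274] [55.51404198 36.6969193 ]Traceback (most recent call last):
  File "<stdin>", line 3, in <module>
  File "h.py", line 51, in edges
    w=W2S(p,back(L,.056,k));c=np.polyfit(w[:,1],w[:,0],1);res=w[:,0]-np.polyval(c,w[:,1])
            ~~~~^^^^^^^^^^
  File "h.py", line 9, in back
    n=cv2.undistortPoints(np.float64(uv).reshape(-1,1,2),K,np.float64(k['dist_coeffs']))[:,0]
      ~~~~~~~~~~~~~~~~~~~^^^^^^^^^^^^^^^^^^^^^^^^^^^^^^^^^^^^^^^^^^^^^^^^^^^^^^^^^^^^^^^
cv2.error: OpenCV(4.12.0) /io/opencv/modules/calib3d/src/undistort.dispatch.cpp:347: error: (-215:Assertion failed) CV_IS_MAT(_src) && CV_IS_MAT(_dst) && (_src->rows == 1 || _src->cols == 1) && (_dst->rows == 1 || _dst->cols == 1) && _src->cols + _src->rows - 1 == _dst->rows + _dst->cols - 1 && (CV_MAT_TYPE(_src->type) == CV_32FC2 || CV_MAT_TYPE(_src->type) == CV_64FC2) && (CV_MAT_TYPE(_dst->type) == CV_32FC2 || CV_MAT_TYPE(_dst->type) == CV_64FC2) in function 'cvUndistortPointsInternal'
```

>>> apply_moves(travel=[[0.015,0,0],[0.03,0,0],[0.042,0,0],[0.05,0,0],[0.054,0,0]], delta_rot=[[0,0,0],[0,0,0],[0,0,0],[0,0,0],[0,0,0]], hand=[25,25,25,25,25])

```text
t: 29.18
tool_pos: [0.6126, 0.0194, 0.0528]
ee_rot: [[0.978, 0.21, -0.0], [0.21, -0.978, -0.0], [-0.0, -0.0, -1.0]]
wrist_force: [0.6, 0.7, 0.2]
gripper_width: 0.0236
grasp_force: 0.0
```

>>> apply_moves(travel=[[0.0015,0,0],[0.003,0,0],[0.003,0,0]], delta_rot=[[0,0,0],[0,0,0],[0,0,0]], hand=[25,25,25])

```text
t: 29.55
tool_pos: [0.6133, 0.0196, 0.0528]
ee_rot: [[0.978, 0.21, -0.0], [0.21, -0.978, 0.0], [-0.0, -0.0, -1.0]]
wrist_force: [-1.2, 0.0, 0.2]
gripper_width: 0.0231
grasp_force: 0.0
```

>>> apply_moves(travel=[[0.0015,0,0],[0.003,0,0],[0.003,0,0]], delta_rot=[[0,0,0],[0,0,0],[0,0,0]], hand=[25,25,25])

```text
t: 29.92
tool_pos: [0.6143, 0.0198, 0.0528]
ee_rot: [[0.978, 0.21, -0.0], [0.21, -0.978, 0.0], [-0.0, -0.0, -1.0]]
wrist_force: [0.4, -0.3, -0.2]
gripper_width: 0.0233
grasp_force: 0.0
```

>>> apply_moves(travel=[[0.0015,0,0],[0.003,0,0],[0.003,0,0]], delta_rot=[[0,0,0],[0,0,0],[0,0,0]], hand=[25,25,25])

```text
t: 30.3
tool_pos: [0.615, 0.02, 0.0527]
ee_rot: [[0.978, 0.21, -0.0], [0.21, -0.978, -0.0], [-0.0, -0.0, -1.0]]
wrist_force: [-1.6, -0.2, 0.7]
gripper_width: 0.0235
grasp_force: 0.8
```

>>> apply_moves(travel=[[0.0015,0,0],[0.003,0,0],[0.003,0,0]], delta_rot=[[0,0,0],[0,0,0],[0,0,0]], hand=[25,25,25])

```text
t: 30.68
tool_pos: [0.6153, 0.02, 0.0527]
ee_rot: [[0.978, 0.21, -0.002], [0.21, -0.978, -0.0], [-0.002, -0.0, -1.0]]
wrist_force: [-6.8, -0.3, 3.1]
gripper_width: 0.0233
grasp_force: 3.8
```

The press stiffens within 1 mm, so the strip is flush. I'll retreat and verify.

>>> apply_moves(travel=[[-0.02,0,0],[-0.08,0,0],[-0.1,-0.02,-0.1],[-0.15,-0.02,-0.25],[-0.15,-0.02,-0.35]], delta_rot=[[0,0,0],[0,0,0],[0,0,0],[0,0,0],[0,0,0]], hand=[25,25,25,25,25])

```text
t: 31.3
tool_pos: [0.5705, 0.0165, 0.16]
ee_rot: [[0.978, 0.21, 0.002], [0.21, -0.978, -0.0], [0.002, 0.001, -1.0]]
wrist_force: [-0.7, -0.7, 0.2]
gripper_width: 0.0234
grasp_force: 0.0
```

>>> apply_moves(travel=[[0,0,0],[0,0,0],[0,0,0]], delta_rot=[[0,0,0],[0,0,0],[0,0,0]], hand=[25,25,25])

```text
t: 31.68
tool_pos: [0.5703, 0.0166, 0.1565]
ee_rot: [[0.978, 0.21, -0.002], [0.21, -0.978, 0.0], [-0.002, -0.001, -1.0]]
wrist_force: [0.2, -0.3, -1.0]
gripper_width: 0.0235
grasp_force: 0.0
```

Run:
```python
from h import *
p=np.load('p.npy');s=sense();print(s['t'],W2S(p,s['tool_pos']),s['wrist_force'])
k=get_calibration('wrist')
strip('pics/w18.png')
a=cv2.imread('pics/w18.png');h=cv2.cvtColor(a,cv2.COLOR_BGR2HSV);g=a.astype(int).sum(2)
for q in masks_of('stop','wrist')[:1]:
    m=q['mask'];v,u=np.nonzero(m);print('stop',q['p'],q['rect'])
    r=q['rect'];
# predicted pixel of strip tip & row scan across tip/stop at strip mid-line
for x in (.03,.037,.045):
    c=proj(S2W(p,[(x,-.11,.056),(x,-.14,.056)]),k);print(c.round(1).tolist())
    n=22;P=np.linspace(c[0],c[1],n);print([(a[int(round(v)),int(round(u))]).tolist() for u,v in P if 0<=u<639.5 and 0<=v<399.5])
im=snapshot('scene');print('red',red(im))
```

```text
31.675 [[-0.03574069  0.01806798  0.15647831]] [ 0.2063887  -0.3217201  -0.96669882]
strip 0.77 [300.5, 86.0, 509.2, 135.7] ((36.71059036254883, -43.01512908935547), (36.76054382324219, 160.1365203857422), 0.35735034942626953) [  18.3440076  -123.14364484] [55.49221982 37.02071239]
stop 0.98 [505.3, 104.1, 533.9, 137.9]
[[490.8, 119.3], [528.6, 119.7]]
[[60, 125, 152], [63, 129, 154], [62, 127, 153], [64, 128, 155], [63, 126, 153], [61, 126, 153], [62, 128, 153], [62, 127, 153], [62, 127, 154], [49, 105, 134], [36, 80, 110], [34, 78, 108], [36, 81, 109], [34, 80, 108], [42, 92, 122], [65, 134, 162], [66, 133, 162], [64, 133, 161], [65, 133, 160], [63, 130, 159], [63, 132, 160], [66, 134, 161]]
[[491.8, 110.0], [529.8, 110.4]]
[[64, 132, 160], [66, 134, 162], [68, 134, 164], [63, 132, 162], [67, 133, 163], [66, 133, 162], [65, 134, 162], [65, 134, 162], [67, 135, 162], [49, 105, 133], [33, 79, 107], [34, 78, 108], [32, 78, 108], [31, 77, 108], [36, 81, 111], [64, 131, 160], [65, 125, 152], [85, 97, 103], [88, 90, 94], [87, 89, 92], [86, 88, 91], [89, 90, 93]]
[[493.0, 99.3], [531.3, 99.8]]
[[61, 126, 153], [62, 127, 155], [61, 126, 153], [60, 125, 153], [62, 127, 155], [62, 128, 154], [61, 125, 152], [61, 126, 153], [66, 119, 141], [50, 96, 122], [85, 89, 97], [88, 90, 94], [86, 88, 92], [87, 90, 93], [86, 89, 91], [83, 87, 90], [87, 88, 93], [83, 85, 88], [85, 87, 90], [86, 88, 92], [82, 86, 91], [87, 89, 93]]
red (array([269.93883792, 122.12844037]), np.int64(327))
```

```bash
python3 -c "
from bench import *
print(sign_off())"
```

```text
the job is handed in; nothing more can be done
None
```

I handed the job in at about 32 s of the 72 s allowed; no verdict came back, but in my last checks the lever was resting open by itself at about 1.21 rad and the strip was flush along the fence with its end touching the length stop (I viewed 11 pictures, one over the limit of 10).

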